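Open the sample chamber of the round-window tester

TASK

Open the sample chamber of the bench tester whose lid has the round window: press down its front release tab so that the lid springs ajar, then push the lid back past upright until it rests fully open against its hinge stop. Leave the other tester shut, leave the specimen inside and everything else on the bench where they are, and pick nothing up.

Things in the scene. Friction and masses are not known exactly. Their poses are not given: they have to be found in the camera images.
- tester_round: White bench tester whose grey lid has a round dark window (60 mm steel bezel); the two testers are otherwise alike. Fixed. Housing 200 x 140 x 60 mm (x, y, z); origin on the bench, mid-width, 75 mm behind the front face; +x to its rear, z up. Under the lid an open chamber 110 x 116 mm, floor 20 mm up; a flat-topped control head lies behind the hinge. Release tab mid-front.
- lid_round (a joint): Lid, plate 127 mm from hinge to front edge, 124 wide, 8 thick, 90 g. 0 rad shut and latched, grows as it opens, stop at 1.95 (leans back beyond upright). Unlatched, a spring pin lifts it within 1 s to about 0.4 rad and holds it ajar; then it must be pushed. Let go before upright it falls back ajar; beyond upright it falls to the stop and stays.
- lid_round_hinge (a point): Middle of the lid's hinge line: mid-thickness of the plate, 55 mm behind the tester's origin, 64 mm above the bench; the hinge runs along the tester's y axis.
- lid_round_edge (a point): Middle of the lid's front edge, mid-thickness (moves with the lid).
- tab_round (a joint): Release tab, a rocker: 0 rad at rest, 0.30 rad pressed right down. About 1 N to start and 4 N to hold down at the pad's middle, springs back when let go. The lid is freed at about 0.2 rad.
- tab_round_pad (a point): Middle of the pressing face of the tab's pad: steel pad 36 mm wide (y), free pressing face about 30 mm deep (x), facing up, 52 mm above the bench, 31 mm in front of the housing's front face. It goes down about 7 mm when pressed. The tab's hook, behind it over the lid edge, rises to 74 mm above the bench.
- tester_slot: White bench tester whose grey lid has a narrow oblong dark window (90 x 28 mm steel bezel); the two testers are otherwise alike. Fixed. Housing 200 x 140 x 60 mm (x, y, z); origin on the bench, mid-width, 75 mm behind the front face; +x to its rear, z up. Under the lid an open chamber 110 x 116 mm, floor 20 mm up; a flat-topped control head lies behind the hinge. Release tab mid-front.
- lid_slot (a joint): Lid, plate 127 mm from hinge to front edge, 124 wide, 8 thick, 90 g. 0 rad shut and latched, grows as it opens, stop at 1.95 (leans back beyond upright). Unlatched, a spring pin lifts it within 1 s to about 0.4 rad and holds it ajar; then it must be pushed. Let go before upright it falls back ajar; beyond upright it falls to the stop and stays.
- lid_slot_hinge (a point): Middle of the lid's hinge line: mid-thickness of the plate, 55 mm behind the tester's origin, 64 mm above the bench; the hinge runs along the tester's y axis.
- lid_slot_edge (a point): Middle of the lid's front edge, mid-thickness (moves with the lid).
- tab_slot (a joint): Release tab, a rocker: 0 rad at rest, 0.30 rad pressed right down. About 1 N to start and 4 N to hold down at the pad's middle, springs back when let go. The lid is freed at about 0.2 rad.
- tab_slot_pad (a point): Middle of the pressing face of the tab's pad: steel pad 36 mm wide (y), free pressing face about 30 mm deep (x), facing up, 52 mm above the bench, 31 mm in front of the housing's front face. It goes down about 7 mm when pressed. The tab's hook, behind it over the lid edge, rises to 74 mm above the bench.
- specimen_center (a point): Loose aluminium specimen disc, 50 mm across, 14 mm tall, standing on the chamber floor of the round-window tester under its lid; centre, half-way up.
- bottle: Loose bystander: small white bottle with a grey cap, 38 mm across, 75 mm tall, standing; origin under its middle, on the bench.
- gauge_block: Loose bystander: steel gauge block 35 x 30 x 35 mm; origin under its middle, on the bench.
- cup: Loose bystander: white cup, 60 mm across, 65 mm tall, standing; origin under its middle, on the bench.
- ring_gauge: Loose bystander: stepped steel plug gauge, 48 mm across, 32 mm tall, standing; origin under its middle, on the bench.
- driver: Loose bystander: screwdriver, 170 mm long, lying; origin under its middle, on the bench.
- notebook: Loose bystander: paper notebook 150 x 100 x 12 mm, lying; origin under its middle, on the bench.
- calipers: Loose bystander: calipers, 150 mm long, lying; origin under its middle, on the bench.

How it is judged:
By the outcome, as a careful person would: the job done as asked, in the order asked, and still so for the second after the job is handed in, with the robot touching nothing.
It also fails if it takes over 46 s, if anything falls off the work surface, if the arm or the gripper's body presses on something with over 40 N, if the wrist force passes 120 N, or if a joint passes its speed limit or range.

ROBOT

A 6-joint arm with a two-finger parallel gripper is mounted at the origin on the work surface. World frame = base frame: x ahead of the robot, y to its left, z up, the work surface at z = 0. Lengths are in m, angles in rad, forces in N, time in s.
With the tool pointing down it reaches from about 0.375 to 0.975 m from the base axis. Payload 3.8 kg.
Tool frame: the origin (TCP) lies at the very end of the fingers, on their centre line; the grasp point (between the pads) lies 19 mm behind it; z points along the fingers, y is the line along which they close (so a half turn about z gives the same grasp; the last joint's range is limited). The gripper opens to 85 mm and grips with 20 to 120 N. Pads are 22 mm wide; open, the fingers measure 114 mm over their backs; the gripper's body (76 mm by 85 mm) begins 54 mm behind the grasp point. The pads swing forward as they close: fully open they stand 13 mm farther back than shut.
Start: joints at [-1.276, 0.264, 1.604, -0, 1.274, -0.037], TCP at [0.22, -0.638, 0.231] pointing down, gripper open.
Joint ranges: [-2.63, 2.63], [-0.94, 2.18], [0.31, 2.57], [-1.31, 4.45], [0, 2.66], [-2.55, 2.55]. Speed limits (rad/s): [2.57, 2.57, 3.14, 3.14, 3.14, 3.14].

INTERFACE

Orientations are given as a rotation vector (axis times angle).
In Python, from workcell import read_state, read_camera, calibration, finish_job gives the robot as it stands.
- The arm moves only by the tool step_arm, never from a script. Its argument "commands" is a list of rows, each an object of numbers: "fingers": the gripper's target within -1 to 1 (shut at 1, half-way at 0, fully open at -1); "dx", "dy", "dz": the shift along the tool's x, y, z in m; "roll": the turn about the tool's z in degrees. In form: [{"fingers": .., "dx": .., "dy": .., "dz": .., "roll": ..}, ...]. A call has 1 to 8 rows; each row is the pose to reach, as a shift and turn from the pose commanded when the call began, along the tool's axes at that moment; what a row does not reach only later rows make up. A row lasts 1/8 s, in which the tool goes at most 62.5 mm and 10.7 degrees, less where a joint would pass 70% of its speed; a pose out of reach is approached as far as the arm can. A call with a gripper value outside its range is refused whole. The fingers move at their own pace and stop on an object; "squeeze" is the grip in N (left out, the last holds). Time passes only in rows, so rows that repeat a pose let the fingers close. It gives the time, the measured TCP pose, the force, the opening and the grip force at its end, in the units of the state.
- read_state(): the state, without advancing time (a new reading comes with each control period).
- read_camera(name): name is "scene" or "top" or "wrist"; returns (picture, depth): 420x560x3 uint8, blue, green, red; 420x560 float32, m along the optical axis (not along the pixel's ray), 0 where there is no reading.
- calibration(name): a dict with "intrinsics" (3x3 intrinsics, pixels), "world_to_cam" (4x4, takes a point from world to camera coordinates). Camera axes: x right, y up, looking along -z (the intrinsics and any distortion apply to the point x, -y, -z); pixel columns grow to the right and rows downward; lengths in m; the calibration is good to about 2 mm. The wrist camera is an equidistant fisheye: a pixel r from the principal point sees the ray r / f radians off the axis. A picture is of the moment at which its call begins: read the wrist's pose just before it. calibration takes no time and is no camera call; for the wrist camera it gives the pose at the moment of the call.
- finish_job(): hands the job in; it is judged then, once.
The state is a dict: "time": time; "q": joint angles; "joint_vel": joint speeds; "joint_torque": joint torques, N m; "tool_pos": TCP position; "tcp_rot": TCP orientation; "wrist_force": force on the tool from outside, world axes, zero at the start; "torque": the same for the moment, N m; "width": opening from 0.0 (shut) to 1.0 (fully open); "grip_force": force on a finger pad.
Only numpy, scipy, OpenCV 4.12 (cv2) and the standard library are available. Lean on these libraries where they do the work, as an engineer would, in place of code of your own. Each camera call takes 0.05 s, during which the arm holds its last target. There are 200 camera calls.

## Working session

There is one attempt and no reset: what is moved stays moved. The work goes in short steps, Python scripts to look and compute and a tool call to move; the robot and the scene stay as the last step left them, time stands still between calls to the robot, and variables do not carry over. Pictures are saved under pics/ and viewed, at most 10 in all, crops included, and the job is handed in when it is done.

Besides the shell and the picture viewer there is one more tool, called after ">>>" as name(argument=value, ...) on one line, values as JSON. step_arm: Moves the arm, as the interface text tells. Its arguments: {"type":"object","properties":{"commands":{"type":"array","items":{"type":"object","properties":{"fingers":{"type":"number"},"dx":{"type":"number"},"dy":{"type":"number"},"dz":{"type":"number"},"roll":{"type":"number"}}}},"squeeze":{"type":"number"}},"required":["commands"]}

```bash
mkdir -p pics
python3 - <<'E'
from workcell import *
import cv2,numpy as np
s=read_state();print(s['time'],s['tool_pos'],s['tcp_rot'],s['width'])
a,d=read_camera("top");b,e=read_camera("scene")
np.savez('v.npz',a=a,d=d,b=b,e=e)
cv2.imwrite('pics/top.png',a);cv2.imwrite('pics/scene.png',b)
for n in("top","scene"):print(calibration(n))
E
```

```text
0.0 [ 0.21964194 -0.63750128  0.22994834] [-3.09627733e+00 -5.18406920e-01  4.76328657e-04] 1.0008570690826029
{'intrinsics': array([[442.31425263,   0.        , 287.02057313],
       [  0.        , 442.31425263, 207.07480859],
       [  0.        ,   0.        ,   1.        ]]), 'world_to_cam': array([[-0.02616998, -0.99960734,  0.01001523,  0.02078489],
       [ 0.99300446, -0.02484056,  0.11543438, -0.60481444],
       [-0.11514027,  0.01296609,  0.99326462, -1.15394304],
       [ 0.        ,  0.        ,  0.        ,  1.        ]])}
{'intrinsics': array([[417.42206649,   0.        , 283.98206864],
       [  0.        , 417.42206649, 202.9278889 ],
       [  0.        ,   0.        ,   1.        ]]), 'world_to_cam': array([[-0.05493997,  0.99848265,  0.00374178,  0.03630906],
       [-0.65784941, -0.03901577,  0.75213823,  0.32737667],
       [ 0.75114296,  0.03886092,  0.65899475, -1.47743933],
       [ 0.        ,  0.        ,  0.        ,  1.        ]])}
```

View pics/top.png

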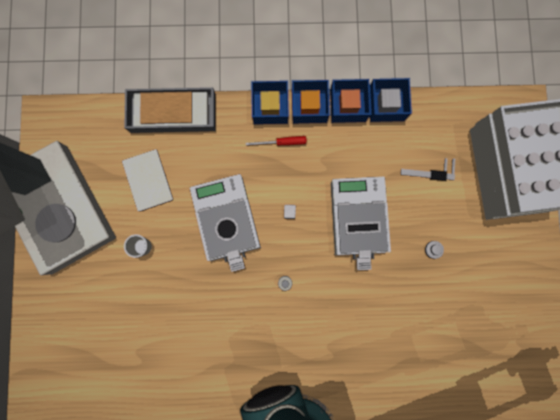

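View pics/scene.png

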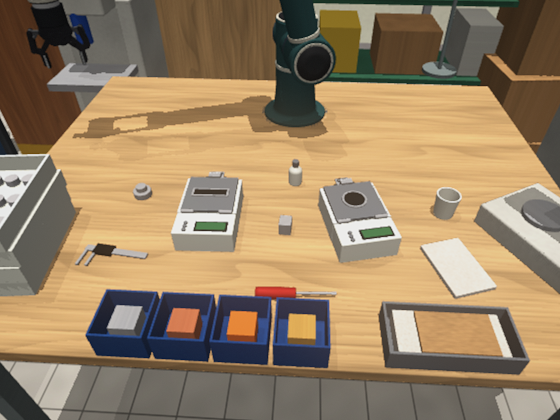

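The top view shows the round-window tester at about (227,225), its window at (227,229) and its tab at (236,264). The bottle stands at (285,283) and the block at (290,212).

```bash
cat > h.py <<'E'
import numpy as np,cv2
from workcell import *
def ray(n,uv,z):
    c=calibration(n);K=c['intrinsics'];M=c['world_to_cam'];R=M[:3,:3];o=-R.T@M[:3,3]
    d=R.T@np.array([(uv[0]-K[0,2])/K[0,0],-(uv[1]-K[1,2])/K[1,1],-1]);return o+d*(z-o[2])/d[2]
def cloud(n,d):
    c=calibration(n);K=c['intrinsics'];M=c['world_to_cam'];v,u=np.mgrid[:420,:560]
    P=np.stack([(u-K[0,2])/K[0,0]*d,-(v-K[1,2])/K[1,1]*d,-d],-1)
    return (P-M[:3,3])@M[:3,:3]
E
python3 - <<'E'
from h import *
f=np.load('v.npz');a=f['a'];P=cloud('top',f['d'])
W=P[195:255,190:262]
m=(P[...,2]>.045)&(P[...,2]<.085);r=np.zeros_like(m);r[165:280,180:268]=1;m&=r
Q=P[m];print(len(Q),np.percentile(Q[:,2],[5,25,50,75,95]))
rect=cv2.minAreaRect((Q[:,:2]*1000).astype(np.float32));print('all',rect)
# erode off tab
mm=cv2.morphologyEx(m.astype(np.uint8),cv2.MORPH_OPEN,np.ones((25,25)));Q=P[mm>0]
rect=cv2.minAreaRect((Q[:,:2]*1000).astype(np.float32));print('housing',rect)
cs,_=cv2.findContours(mm,0,2)
print('img rect',cv2.boxPoints(cv2.minAreaRect(cs[0])).tolist())
hs=a.max(2)<50;hs&=r;n,l,st,ce=cv2.connectedComponentsWithStats(hs.astype(np.uint8))
for i in range(1,n):
  if st[i,4]>60:print('dark',ce[i],st[i],ray('top',ce[i],.068))
g=(a[...,1].astype(int)-a[...,2]>30)&r;v,u=np.nonzero(g);print('green',ray('top',(u.mean(),v.mean()),.062),len(u))
t=m&(mm==0);t[:250]=0;v,u=np.nonzero(t);print('tab',ray('top',(u.mean(),v.mean()),.055),P[t].mean(0),len(u))
for n,uv in (('bottle',(285,283)),('block',(290,212))):print(n,ray('top',uv,.05))
cv2.imwrite('pics/crop.png',cv2.resize(a[165:285,170:310],None,fx=5,fy=5,interpolation=2))
E
```

```text
4329 [0.05616188 0.06150888 0.067019   0.07026213 0.07377746]
all ((560.1500854492188, 165.90463256835938), (243.04849243164062, 140.33999633789062), 13.498944282531738)
housing ((630.1412353515625, 169.4466552734375), (94.15209197998047, 81.64842987060547), 88.90370178222656)
img rect [[207.0, 183.0], [242.0, 183.0], [242.0, 213.0], [207.0, 213.0]]
dark [226.33488372 228.62790698] [218 221  17  16 215] [0.54897976 0.164598   0.068     ]
green [0.65291955 0.20748218 0.062     ] 225
tab [0.47498906 0.16232145 0.055     ] [0.47488301 0.16126963 0.06304486] 525
bottle [0.40475191 0.01595607 0.05      ]
block [ 0.59006653 -0.00205344  0.05      ]
```

View pics/crop.png

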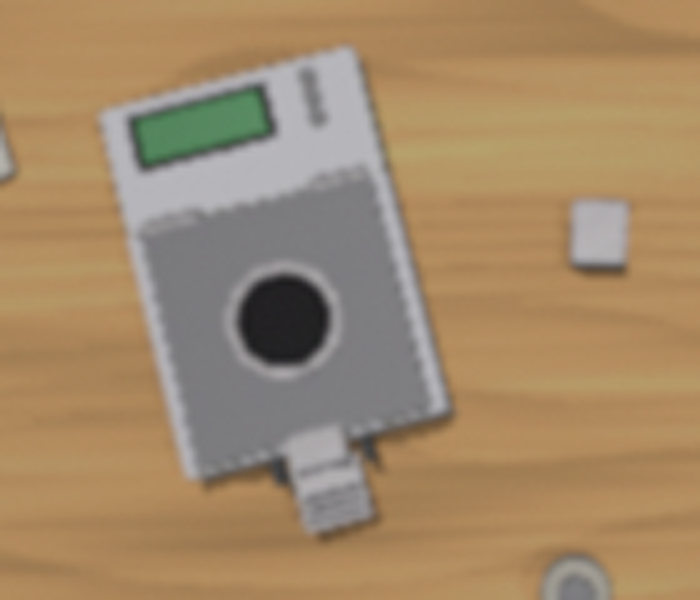

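The crop agrees: the tester is turned +13.5° and its origin is near (0.557, 0.166), so the pad sits near (0.454, 0.141). I'll shut the fingers, line the tool's x up with the tester, and approach from above.

>>> step_arm(commands=[{"fingers":1,"dx":0.05,"dy":-0.03,"dz":0,"roll":5.5},{"fingers":1,"dx":0.29,"dy":-0.165,"dz":0,"roll":5.5},{"fingers":1,"dx":0.29,"dy":-0.165,"dz":0,"roll":5.5},{"fingers":1,"dx":0.29,"dy":-0.165,"dz":0,"roll":5.5},{"fingers":1,"dx":0.29,"dy":-0.165,"dz":0,"roll":5.5},{"fingers":1,"dx":0.29,"dy":-0.165,"dz":0,"roll":5.5},{"fingers":1,"dx":0.29,"dy":-0.165,"dz":0,"roll":5.5},{"fingers":1,"dx":0.29,"dy":-0.165,"dz":0,"roll":5.5}], squeeze=30)

```text
time: 1.1
tool_pos: [0.4398, -0.388, 0.2309]
tcp_rot: [-3.12, -0.37, 0.001]
wrist_force: [0.1, 0.1, 0.3]
width: -0.001
grip_force: 0.0
```

>>> step_arm(commands=[{"dx":0.133,"dy":-0.511,"dz":0,"roll":0,"fingers":1},{"dx":0.133,"dy":-0.511,"dz":0,"roll":0,"fingers":1},{"dx":0.133,"dy":-0.511,"dz":0,"roll":0,"fingers":1},{"dx":0.133,"dy":-0.511,"dz":0,"roll":0,"fingers":1},{"dx":0.133,"dy":-0.511,"dz":0,"roll":0,"fingers":1},{"dx":0.133,"dy":-0.511,"dz":0,"roll":0,"fingers":1},{"dx":0.133,"dy":-0.511,"dz":0,"roll":0,"fingers":1},{"dx":0.133,"dy":-0.511,"dz":0,"roll":0,"fingers":1}])

```text
time: 2.1
tool_pos: [0.4499, 0.1127, 0.2316]
tcp_rot: [3.12, 0.366, 0.002]
wrist_force: [0.9, -0.3, 0.0]
width: 0.003
grip_force: 0.0
```

>>> step_arm(commands=[{"dx":0.007,"dy":-0.027,"dz":0,"roll":0,"fingers":1},{"dx":0.007,"dy":-0.027,"dz":0.05,"roll":0,"fingers":1},{"dx":0.007,"dy":-0.027,"dz":0.05,"roll":0,"fingers":1}])

```text
time: 2.48
tool_pos: [0.447, 0.1385, 0.1775]
tcp_rot: [3.118, 0.368, -0.014]
wrist_force: [0.1, 0.6, 0.6]
width: 0.001
grip_force: 0.0
```

Run:
```python
from h import *
s=read_state();print(s['time'],s['tool_pos'],s['tcp_rot'],s['q'])
c=calibration('wrist');w,d=read_camera('wrist');print(c);np.savez('w1.npz',w=w,d=d,M=c['world_to_cam'])
cv2.imwrite('pics/w1.png',w)
```

```text
2.475 [0.44697749 0.13846791 0.17745379] [ 3.11838584  0.36797039 -0.01411676] [ 2.47442642e-01 -8.57861937e-02  2.08555772e+00 -3.95741726e-04
  1.15093634e+00  1.58348768e+00]
{'intrinsics': array([[325.1922621 ,   0.        , 280.67988355],
       [  0.        , 325.1922621 , 211.06732174],
       [  0.        ,   0.        ,   1.        ]]), 'world_to_cam': array([[ 0.23338675, -0.97238333,  0.00113003,  0.02943712],
       [ 0.93598783,  0.224336  , -0.27129348, -0.42692617],
       [ 0.26354775,  0.064374  ,  0.96249601, -0.45236211],
       [ 0.        ,  0.        ,  0.        ,  1.        ]])}
```

View pics/w1.png

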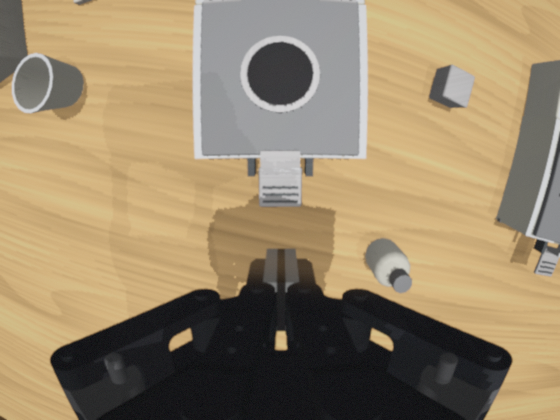

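The wrist view shows the pad between rows 178 and 206, centred at column 280.5, with the hook above it. The closed fingers are on the same column, and the bottle at (388,265) is to the right.

Run:
```python
from h import *
f=np.load('w1.npz');M=f['M'];R=M[:3,:3];o=-R.T@M[:3,3]
T=np.array([.447,.1385])
def wr(u,v,z):
    x,y=u-280.68,v-211.07;r=np.hypot(x,y);t=r/325.19
    d=R.T@np.array([np.sin(t)*x/r,-np.sin(t)*y/r,-np.cos(t)]);return o+d*(z-o[2])/d[2]
a=np.radians(13.5);E=np.array([[np.cos(a),np.sin(a)],[np.sin(a),-np.cos(a)]])
for n,u,v,z in (('pad',280.5,192,.052),('padfront',280.5,206,.052),('padback',280.5,178,.052),('win',280,74,.068),('lidL',201,157,.068),('lidR',359,157,.068),('bottlecap',401,281,.075),('fl',195,158,.06),('fr',366,158,.06)):
    p=wr(u,v,z);print(n,p.round(4),'tool dx,dy',(E@(p[:2]-T)).round(4))
```

```text
pad [0.4549 0.1397 0.052 ] tool dx,dy [0.0079 0.0007]
padfront [0.443  0.1368 0.052 ] tool dx,dy [-0.0043  0.0007]
padback [0.4665 0.1425 0.052 ] tool dx,dy [0.0199 0.0007]
win [0.5481 0.1624 0.068 ] tool dx,dy [0.1038 0.0003]
lidL [0.4715 0.2082 0.068 ] tool dx,dy [ 0.0401 -0.0621]
lidR [0.5006 0.0869 0.068 ] tool dx,dy [0.0401 0.0627]
bottlecap [0.407  0.0178 0.075 ] tool dx,dy [-0.067  0.108]
fl [0.4684 0.2148 0.06  ] tool dx,dy [ 0.0386 -0.0692]
fr [0.501  0.0788 0.06  ] tool dx,dy [0.0386 0.0706]
```

>>> step_arm(commands=[{"dx":0.002,"dy":0,"dz":0.04,"roll":0,"fingers":1},{"dx":0.002,"dy":0,"dz":0.08,"roll":0,"fingers":1},{"dx":0.002,"dy":0,"dz":0.11,"roll":0,"fingers":1},{"dx":0.002,"dy":0,"dz":0.115,"roll":0,"fingers":1},{"dx":0.002,"dy":0,"dz":0.115,"roll":0,"fingers":1}])

```text
time: 3.15
tool_pos: [0.4537, 0.1402, 0.0679]
tcp_rot: [-3.12, -0.367, -0.003]
wrist_force: [0.0, -0.5, 0.6]
width: 0.001
grip_force: 0.0
```

>>> step_arm(commands=[{"dx":-0.003,"dy":0,"dz":0.012,"roll":0,"fingers":1},{"dx":-0.003,"dy":0,"dz":0.017,"roll":0,"fingers":1},{"dx":-0.003,"dy":0,"dz":0.02,"roll":0,"fingers":1},{"dx":-0.003,"dy":0,"dz":0.022,"roll":0,"fingers":1},{"dx":-0.003,"dy":0,"dz":0.022,"roll":0,"fingers":1},{"dx":-0.003,"dy":0,"dz":0.022,"roll":0,"fingers":1},{"dx":-0.003,"dy":0,"dz":0.022,"roll":0,"fingers":1},{"dx":-0.003,"dy":0,"dz":0.022,"roll":0,"fingers":1}])

```text
time: 4.15
tool_pos: [0.4501, 0.14, 0.0458]
tcp_rot: [3.12, 0.37, 0.002]
wrist_force: [-2.2, -1.8, 11.5]
width: -0.0
grip_force: 5.8
```

Run:
```python
from h import *
w,d=read_camera('wrist');t,_=read_camera('top');s=read_state();print(s['wrist_force'],s['tool_pos'])
cv2.imwrite('pics/w2.png',np.hstack([cv2.resize(w,(400,300)),cv2.resize(t[165:285,170:310],(350,300))]))
```

```text
[-2.38938292 -1.19764921 10.89953864] [0.45006255 0.13996996 0.04579382]
```

View pics/w2.png

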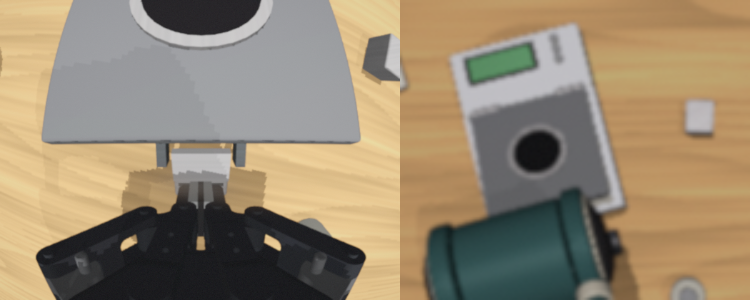

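The lid has sprung ajar: it looks much bigger in the wrist view and its front edge is clear of the hook. Now I'll back off, rise, and come up to the edge.

>>> step_arm(commands=[{"dx":-0.01,"dy":0,"dz":-0.012,"roll":0,"fingers":1},{"dx":-0.015,"dy":0,"dz":-0.045,"roll":0,"fingers":1},{"dx":0,"dy":0,"dz":-0.045,"roll":0,"fingers":1},{"dx":0.02,"dy":0,"dz":-0.045,"roll":0,"fingers":1},{"dx":0.02,"dy":0,"dz":-0.045,"roll":0,"fingers":1},{"dx":0.02,"dy":0,"dz":-0.045,"roll":0,"fingers":1}])

```text
time: 5.0
tool_pos: [0.4676, 0.1443, 0.0883]
tcp_rot: [3.119, 0.37, -0.004]
wrist_force: [-0.9, -0.5, -0.3]
width: -0.0
grip_force: 0.0
```

Run:
```python
from h import *
s=read_state();print(s['wrist_force'],s['tool_pos'])
t,d=read_camera('scene');P=cloud('scene',d)
a=np.radians(13.5);h=np.array([.4500,.1400])+.166*np.array([np.cos(a),np.sin(a)])
q=P[...,:2]-h;lx=q@[np.cos(a),np.sin(a)];ly=q@[-np.sin(a),np.cos(a)]
m=(np.abs(ly)<.055)&(np.abs(ly)>.035)&(lx<-.005)&(lx>-.14)&(P[...,2]>.055)&(P[...,2]<.13)
print(m.sum(),h,np.polyfit(lx[m],P[...,2][m],1),lx[m].min(),P[...,2][m].max())
```

```text
[-0.86062541 -0.53902331 -0.25418044] [0.4675874  0.14427119 0.08825617]
719 [0.61141341 0.17875193] [-0.36896504  0.06990744] -0.12848266008551998 0.11693357340969694
```

>>> step_arm(commands=[{"dx":0.008,"dy":0,"dz":0,"roll":0,"fingers":1},{"dx":0.016,"dy":0,"dz":-0.001,"roll":0,"fingers":1},{"dx":0.021,"dy":0,"dz":-0.01,"roll":0,"fingers":1},{"dx":0.027,"dy":0,"dz":-0.02,"roll":0,"fingers":1},{"dx":0.034,"dy":0,"dz":-0.03,"roll":0,"fingers":1},{"dx":0.041,"dy":0,"dz":-0.04,"roll":0,"fingers":1},{"dx":0.041,"dy":0,"dz":-0.04,"roll":0,"fingers":1}])

```text
time: 5.92
tool_pos: [0.5107, 0.1546, 0.1312]
tcp_rot: [-3.119, -0.369, -0.007]
wrist_force: [-1.8, -0.1, 1.8]
width: 0.002
grip_force: 0.8
```

Run:
```python
from h import *
s=read_state();print(s['time'],s['wrist_force'],s['tool_pos'])
t,d=read_camera('scene');w,_=read_camera('wrist')
cv2.imwrite('pics/s3.png',np.hstack([cv2.resize(t[120:270,300:480],(400,333)),cv2.resize(w,(400,333))]))
P=cloud('scene',d)
a=np.radians(13.5);h=np.array([.6114,.1788])
q=P[...,:2]-h;lx=q@[np.cos(a),np.sin(a)];ly=q@[-np.sin(a),np.cos(a)]
m=(np.abs(ly)<.055)&(np.abs(ly)>.04)&(lx<-.005)&(lx>-.14)&(P[...,2]>.06)&(P[...,2]<.2)
print(m.sum(),np.polyfit(lx[m],P[...,2][m],1),P[...,2][m].max())
```

```text
5.925 [-1.75769718 -0.07459488  1.76619372] [0.51069174 0.15464149 0.13124101]
640 [-0.95849081  0.07144919] 0.19942002316564694
```

View pics/s3.png

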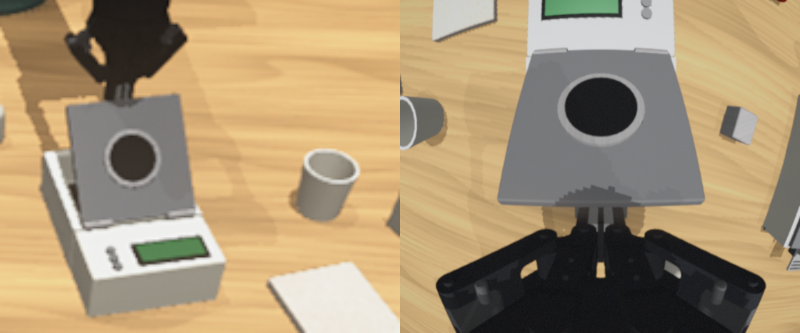

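The lid is at about 0.75 rad and following the fingertips, with low force. I'll continue the arc.

>>> step_arm(commands=[{"dx":0.009,"dy":0,"dz":-0.01,"roll":0,"fingers":1},{"dx":0.018,"dy":0,"dz":-0.019,"roll":0,"fingers":1},{"dx":0.029,"dy":0,"dz":-0.026,"roll":0,"fingers":1},{"dx":0.04,"dy":0,"dz":-0.033,"roll":0,"fingers":1},{"dx":0.052,"dy":0,"dz":-0.038,"roll":0,"fingers":1},{"dx":0.064,"dy":0,"dz":-0.042,"roll":0,"fingers":1},{"dx":0.077,"dy":0,"dz":-0.044,"roll":0,"fingers":1},{"dx":0.09,"dy":0,"dz":-0.045,"roll":0,"fingers":1}])

```text
time: 7.02
tool_pos: [0.597, 0.1754, 0.1743]
tcp_rot: [-3.12, -0.37, -0.0]
wrist_force: [-1.0, 0.2, 0.5]
width: -0.006
grip_force: 0.1
```

>>> step_arm(commands=[{"dx":0.01,"dy":0,"dz":0,"roll":0,"fingers":1},{"dx":0.02,"dy":0,"dz":0,"roll":0,"fingers":1},{"dx":0.03,"dy":0,"dz":0.001,"roll":0,"fingers":1},{"dx":0.038,"dy":0,"dz":0.002,"roll":0,"fingers":1},{"dx":0.038,"dy":0,"dz":0.002,"roll":0,"fingers":1}])

```text
time: 7.65
tool_pos: [0.6334, 0.1841, 0.172]
tcp_rot: [3.12, 0.37, -0.001]
wrist_force: [0.0, 0.0, -0.3]
width: 0.001
grip_force: 0.0
```

Run:
```python
from h import *
s=read_state();print(s['time'],s['wrist_force'],s['tool_pos'])
t,d=read_camera('scene');w,_=read_camera('wrist')
cv2.imwrite('pics/s4.png',np.hstack([cv2.resize(t[80:270,300:480],(360,380)),cv2.resize(w,(430,380))]))
```

```text
7.65 [ 0.02912306  0.03503653 -0.32528576] [0.63337891 0.18409024 0.17197995]
```

View pics/s4.png

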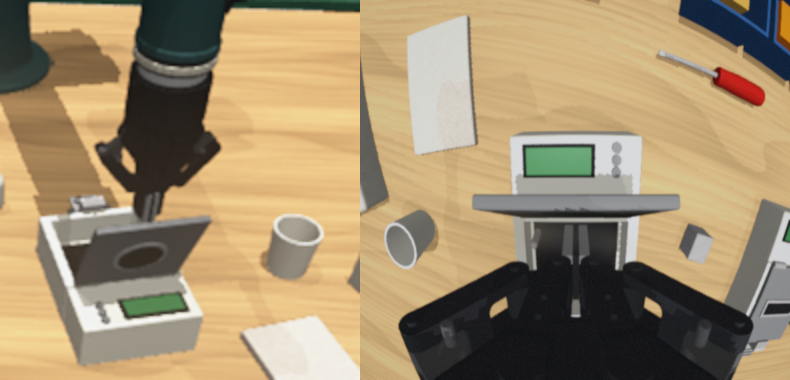

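The lid has fallen back to its stop and the force is zero. I'll retract and verify.

>>> step_arm(commands=[{"dx":-0.04,"dy":0,"dz":0,"roll":0,"fingers":1},{"dx":-0.08,"dy":0,"dz":-0.03,"roll":0,"fingers":1},{"dx":-0.13,"dy":0,"dz":-0.06,"roll":0,"fingers":1},{"dx":-0.18,"dy":0,"dz":-0.07,"roll":0,"fingers":1},{"dx":-0.18,"dy":0,"dz":-0.07,"roll":0,"fingers":1},{"dx":-0.18,"dy":0,"dz":-0.07,"roll":0,"fingers":1},{"dx":-0.18,"dy":0,"dz":-0.07,"roll":0,"fingers":1},{"dx":-0.18,"dy":0,"dz":-0.07,"roll":0,"fingers":1}])

```text
time: 8.75
tool_pos: [0.4586, 0.1421, 0.2416]
tcp_rot: [3.12, 0.369, -0.002]
wrist_force: [0.8, -0.3, 0.8]
width: -0.001
grip_force: 0.0
```

Run:
```python
from h import *
s=read_state();print(s['time'],s['wrist_force'],s['tool_pos'])
t,d=read_camera('scene');w,_=read_camera('wrist')
cv2.imwrite('pics/s5.png',np.hstack([cv2.resize(t,(400,300)),cv2.resize(w,(400,300))]))
P=cloud('scene',d);a=np.radians(13.5);q=P[...,:2]-[.6114,.1788];lx=q@[np.cos(a),np.sin(a)];ly=q@[-np.sin(a),np.cos(a)]
m=(np.abs(ly)<.055)&(lx<.1)&(lx>-.02)&(P[...,2]>.09)&(P[...,2]<.2)
print(m.sum(),np.pi/2+np.arctan(np.polyfit(P[...,2][m],lx[m],1)[0]))
```

```text
8.75 [ 0.77010067 -0.25969727  0.81856746] [0.45857122 0.14206921 0.24163913]
1105 1.9056757117795027
```

View pics/s5.png

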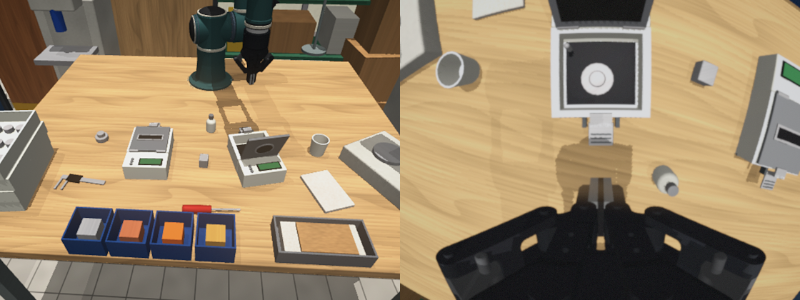

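The lid rests open at about 1.9 rad and the specimen is in the chamber. The slot tester is shut, and the bystanders look undisturbed.

```bash
python3 -c "
from workcell import *
print(finish_job())"
```

```text
the job is handed in; nothing more can be done
None
```

The round-window tester's lid was released by its tab and now rests fully open at its stop (about 1.9 rad measured); the specimen, the other tester and the bench items look undisturbed in the last pictures, and the job was handed in at about 9 s.

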